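Close the tomato slicer for storage past its spring stop

TASK

Close the tomato slicer so that its blades are covered: with the fingertips press down the spring strip in its bed, just behind the pusher, and while you keep the strip held down push the pusher along its rails, over the stop nose and into the blade frame as far as it goes; then let go and move clear, so that the stop springs back up under the pusher and locks it in. Only press and push: the pusher must stay down on its rails, and the dish, tin, tongs, bowl and jars round it stay where they are.

Things in the scene. Friction and masses are not known exactly. Their poses are not given: they have to be found in the camera images.
- slicer: bare aluminium tomato slicer, 275 x 90 mm, stuck by 4 suction feet to the wooden board over the hob; it does not move. Origin on the board top, centre line, under the stop nose's rear face; x = closing way of the pusher, z up; reaches from x -170 to +105 mm. Two rails run lengthwise, tops at z 30 mm; open channel between them 46 mm wide, floor at z 9 mm; guide walls outside them up to z 42 mm
- end_stop (a point): where the pusher's travel ends: x = 72 mm on the slicer's centre line, at rail height (z 30 mm). Just behind it, at x = 76 to 92 mm, the upright blade frame stands across the slicer, 92 mm high, with nine thin upright blades
- pusher: loose cast aluminium sled, 85 mm long, 68 wide, 50 high, about 0.7 kg, with white ribs reaching 25 mm further forward. It stands on the rails with 2 mm side play between the guide walls; to be slid only. Origin at the foot of its rear face, centre line, on the rail tops; x forward, z up. Its x in the slicer's frame: -116 to -90 mm at the start, about -14 mm fully home
- push_face (a point): middle of the pusher's flat upright rear face (68 mm wide, from 2 to 50 mm above the rail tops), 25 mm above the rail tops; x is the closing way. Push here. The smooth sled takes 2 to 4 N to slide, much more is felt only when it meets the raised nose or the end stop
- keel_front (a point): front end of the keel under the pusher, 85.5 mm ahead of its rear face, at rail-top height. The keel is 60 mm long; it meets the raised stop nose when the pusher's x in the slicer's frame is -85.5 mm. Behind the keel is a 15 mm long pocket into which the nose can rise once that x exceeds -17.5 mm
- catch (a joint): how far the spring stop is pressed down, m: 0 = up, 0.014 = at its lower limit. The stop is a flat steel strip lying in the channel between the rails, with a nose at its front end; all of it goes straight down together wherever it is pressed. The pusher passes the nose when the strip is down 8 mm or more; aim for 11 mm. Light springs: 1 N at the top, 3 N at the bottom
- strip_end (a point): middle of the strip's rear end, on its top (dark cross ridges near it); 155 mm behind the slicer's origin, 28 mm above it when up. The strip is 36 mm wide and runs from here forward, under the pusher, to the nose. Shut fingertips fit in the channel, can hold the strip down behind the pusher, slide along it and push the pusher's rear face at the same time
- catch_nose (a point): middle of the top of the stop nose, 10 mm above the strip; 4 mm ahead of the slicer's origin, 38 mm above it when up; the nose is 8 mm long, 28 mm wide
- dish: bystander: small dark oval dish, 65 x 118 x 17 mm, at the slicer's outlet; origin under its centre
- tin: bystander: round green tin with lid, 66 mm wide, 45 mm high, on the left of the slicer; origin under its centre
- tongs: bystander: bamboo tongs, 157 x 26 x 13 mm, lying on the right of the slicer; origin under the middle
- shell_bowl: bystander: thin pale bowl, 75 mm wide, 28 mm high, near the front left of the board; origin under its centre
- jar: bystander: glass jar of pebbles with clip lid, 75 mm wide, 132 mm high, at the back left of the board; origin under its centre
- low_jar: bystander: low glass jar of pebbles with clip lid, 72 mm wide, 85 mm high, at the right of the board; origin under its centre

How it is judged (in metres and radians):
On the way, in this order (a step that is already met when the one before it is completed fails the run):
1. the fingers hold the strip down (8.5 mm or more) while the pusher is still in front of the nose (value of joint catch above 0.0085 m and contact force between the fingers and catch above 0.3 N and x of pusher in the frame of slicer below -0.083 m), for 0.1 s.
2. the pusher slides over the nose while the fingers still hold the strip down (value of joint catch above 0.0075 m and contact force between the fingers and catch above 0.3 N and x of pusher in the frame of slicer between -0.07 and -0.025 m), for 0.1 s.
At the end, for the whole second after the job is handed in: the pusher stands level on its rails, home against the end stop (its rear face 10 to 18 mm behind the slicer's origin) and at rest, and the spring stop has risen again to within 2 mm of its top, its nose locked in the pocket behind the keel (x of pusher in the frame of slicer between -0.018 and -0.01 m and z of pusher in the frame of slicer between 0.027 and 0.033 m and angle between pusher's own z axis and vertical below 0.06 rad and value of joint catch below 0.002 m and linear speed of pusher below 0.01 m/s); the robot touches nothing.
It fails at once if the pusher is lifted or tipped off its rails (z of pusher in the frame of slicer above 0.038 m or angle between pusher's own z axis and vertical above 0.15 rad).
It fails at once if a bystander is moved by more than 20 mm (distance of any of dish, tin, tongs, shell_bowl, jar, low_jar from where it was at the start of the episode above 0.02 m).
It also fails if it takes over 32 s, if anything falls off the work surface, if the arm or the gripper's body presses on something with over 40 N, if the wrist force passes 120 N, or if a joint passes its speed limit or range.

ROBOT

A 6-joint arm with a two-finger parallel gripper is mounted at the origin on a cart in front of the work surface, level with it; the furniture and walls round the work are solid. World frame = base frame: x ahead of the robot, y to its left, z up, the work surface at z = 0. Lengths are in m, angles in degrees, forces in N, time in s.
With the tool pointing down it reaches from about 0.4 to 0.825 m from the base axis. Payload 7 kg.
Tool frame: the origin (TCP) lies at the very end of the fingers, on their centre line; the grasp point (between the pads) lies 19 mm behind it; x points along the fingers, z is the direction in which the jaws open and shut, and the axes are right-handed (so a half turn about x gives the same grasp; the last joint's range is limited). The gripper opens to 88 mm and grips with 3 to 60 N. Pads are 19 mm wide; open, the fingers measure 130 mm over their backs; the gripper's body (78 mm by 193 mm) begins 47 mm behind the grasp point.
Start: joints at [-56.087, 20.546, 0.682, 0, -70.136, -16.507], TCP at [0.202, -0.644, 0.227] pointing down, gripper open.
Joint ranges: [-176.03, 176.03], [-82.01, 121.73], [-58.28, 71.71], [-173.87, 95.51], [-174.79, -0.11], [-173.66, 173.66]. Speed limits (degrees/s): [136.94, 136.94, 172.46, 180, 180, 180].

INTERFACE

Orientations are given as [roll, pitch, yaw] about the fixed x, y, z axes, in that order (R = Rz(yaw) Ry(pitch) Rx(roll)).
In Python, from plant import * gives the robot as it stands.
- The arm moves only by the tool arm_command, never from a script. Its argument "commands" is one flat list of numbers, 5 for each row, row after row: the shift along the tool's x, y, z in mm, then the turn about the tool's x in degrees, then the opening in per cent of the stroke, from 0 (shut) to 100 (fully open). A call has 1 to 5 rows; each row shifts and turns the pose as measured when the row begins, along the tool's axes as they then stand; what a row does not reach is not made up. A row lasts 1/8 s, in which the tool goes at most 62.5 mm and 10.7 degrees, less where a joint would pass 70% of its speed; a pose out of reach is approached as far as the arm can. A call is refused whole if a number of a shift passes 62.5 or a number of a turn 10.7, either way. A call with a gripper value outside its range is refused whole. The fingers move at their own pace and stop on an object; the grip force is fixed at half the most. Time passes only in rows, so rows that do not move let the fingers close. It gives the time, the measured TCP pose, the force and the opening at its end, in the units of the state.
- get_obs(): the state, without advancing time (a new reading comes with each control period).
- snapshot(name): name is "scene" or "top" or "wrist"; returns a dict with "frame" (420x560x3 uint8, blue, green, red), "fov_y" (degrees; the focal length in pixels is half the picture's height over the tangent of half this angle, whatever the lens; pixels are square), "cx", "cy" (the principal point, pixels), "world_to_cam" (4x4, takes a point from world to camera coordinates). Camera axes: x right, y up, looking along -z (the intrinsics and any distortion apply to the point x, -y, -z); pixel columns grow to the right and rows downward; lengths in m; the calibration is good to about 2 mm. A picture is of the moment at which its call begins. There is no depth.
- close_job(): hands the job in, once; it reports no verdict.
The state is a dict: "clock": time; "joint_pos": joint angles; "qvel": joint speeds; "tau": joint torques, N m; "tool_pos": TCP position; "orientation": TCP orientation; "force": force on the tool from outside, world axes, zero at the start; "moment": the same for the moment, N m; "opening": finger opening in m.
Only numpy, scipy, OpenCV 4.12 (cv2) and the standard library are available. Lean on these libraries where they do the work, as an engineer would, in place of code of your own. Each camera call takes 0.05 s, during which the arm holds its last target. There are 200 camera calls.

## Working session

There is one attempt and no reset: what is moved stays moved. The work goes in short steps, Python scripts to look and compute and a tool call to move; the robot and the scene stay as the last step left them, time stands still between calls to the robot, and variables do not carry over. Pictures are saved under pics/ and viewed, about 8 in all and at most 12, crops included, and the job is handed in when it is done.

Besides the shell and the picture viewer there is one more tool, called after "Request:" by a JSON object that holds its "method" and its "body". arm_command: Moves the arm, as the interface text tells. Its arguments: {"type":"object","properties":{"commands":{"type":"array"}},"required":["commands"]}

```bash
mkdir -p pics
cat > h.py <<'E'
from plant import *
import numpy as np, cv2, json, pickle
def snap(n,tag):
    s=snapshot(n); cv2.imwrite(f"pics/{tag}.png",s["frame"]); pickle.dump(s,open(f"pics/{tag}.pkl","wb")); return s
def load(tag): return pickle.load(open(f"pics/{tag}.pkl","rb"))
def f(s): return s["frame"].shape[0]/2/np.tan(np.radians(s["fov_y"])/2)
def ray(s,u,v):
    W=np.array(s["world_to_cam"]);R=W[:3,:3];c=-R.T@W[:3,3]
    d=R.T@np.array([(u-s["cx"])/f(s),-(v-s["cy"])/f(s),-1]); return c,d/np.linalg.norm(d)
def onz(s,u,v,z):
    c,d=ray(s,u,v); return c+d*(z-c[2])/d[2]
def tri(*r):
    A=np.zeros((3,3));b=np.zeros(3)
    for c,d in r:
        P=np.eye(3)-np.outer(d,d);A+=P;b+=P@c
    return np.linalg.solve(A,b)
def proj(s,p):
    W=np.array(s["world_to_cam"]);q=W[:3,:3]@np.array(p)+W[:3,3]
    return s["cx"]+f(s)*q[0]/-q[2], s["cy"]-f(s)*q[1]/-q[2]
E
python3 - <<'E'
from h import *
a=snap("scene","scene1")["frame"];b=snap("top","top1");print({k:v for k,v in b.items() if k!="frame"})
w=snap("wrist","wrist1")
print(get_obs())
cv2.imwrite("pics/top1x.png",cv2.resize(b["frame"],(800,600)))
cv2.imwrite("pics/scene1x.png",cv2.resize(a,(800,600)))
E
```

```text
{'fov_y': 49.89873222509459, 'cx': 287.75020864344384, 'cy': 208.57925777236025, 'world_to_cam': array([[-0.01603614, -0.99963007, -0.02196748, -0.10099531],
       [ 0.99777909, -0.0174193 ,  0.06429203, -0.58245187],
       [-0.0646509 , -0.0208877 ,  0.99768931, -1.12397188],
       [ 0.        ,  0.        ,  0.        ,  1.        ]])}
{'clock': 0.15, 'joint_pos': array([-5.60875702e+01,  2.05820855e+01,  6.44958923e-01, -1.26007322e-02,
       -7.01355771e+01, -1.65076801e+01]), 'qvel': array([-0.01426707, -0.00681365,  0.14132353,  0.07605514, -0.03848982,
       -0.02634413]), 'tau': array([-1.57987295e-03, -5.83275998e+01,  2.93289775e+01,  7.00128615e+00,
        8.75892816e-03, -1.07629046e-04]), 'tool_pos': array([ 0.201765  , -0.64375088,  0.22583684]), 'orientation': array([  7.25390775,  89.92633716, 114.65436825]), 'force': array([-0.08036317,  0.10930955, -0.35837959]), 'moment': array([ 0.0520987 , -0.01936931, -0.02092617]), 'opening': 0.08768192894864596}
```

View pics/top1x.png

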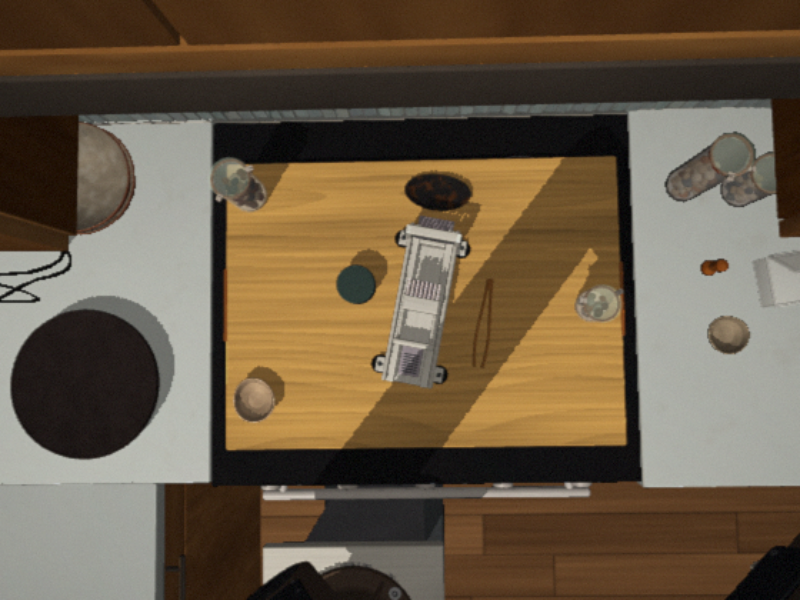

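View pics/scene1x.png

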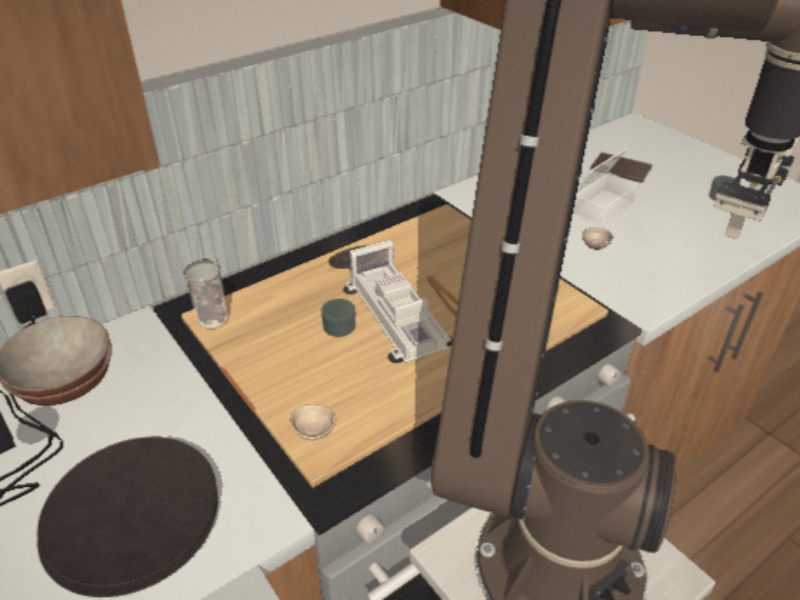

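Two pictures viewed so far. They show the slicer with its rear end at about (408,382) and its blade frame at about (432,235) in the top view, pointing away from the robot. Next I'll enlarge the slicer in both views.

Run:
```python
from h import *
b=load("top1"); a=load("scene1")
c1=b["frame"][150:280,250:340]   # x6
c2=a["frame"][160:260,230:325]
i1=cv2.resize(c1,None,fx=4.4,fy=4.4,interpolation=cv2.INTER_CUBIC)
i2=cv2.resize(c2,None,fx=4.2,fy=4.2,interpolation=cv2.INTER_CUBIC)
o=np.zeros((580,800,3),np.uint8);o[:i1.shape[0],:i1.shape[1]]=i1;o[:i2.shape[0],400:400+i2.shape[1]]=i2[:,:400]
cv2.imwrite("pics/c1.png",o)
```

```text
(no output)
```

View pics/c1.png

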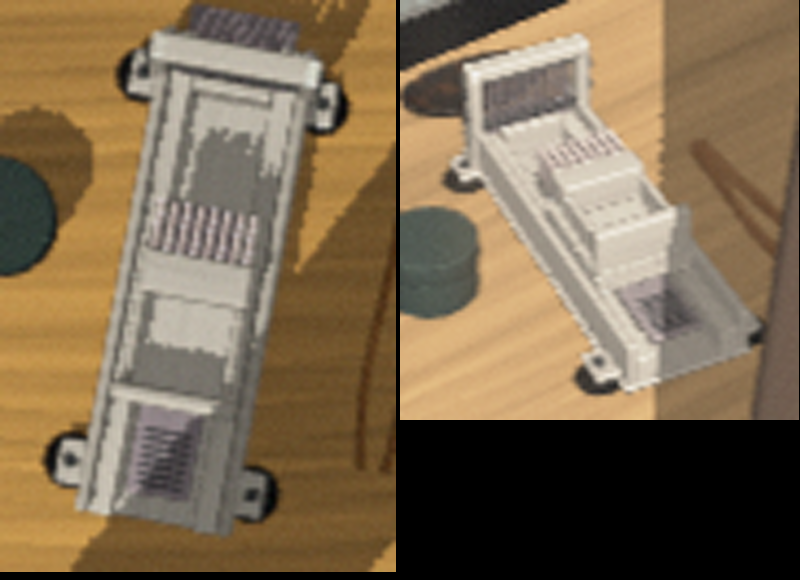

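The crop shows the strip with its dark ridges at about (165,455), the pusher's rear top edge from (112,388) to (215,408), the frame top corners at (152,38) and (320,62), and the slicer's rear corners at (80,508) and (232,532).

Run:
```python
from h import *
b=load("top1")
g=lambda u,v,z: onz(b,250+(u+.5)/4.4-.5,150+(v+.5)/4.4-.5,z)
fl,fr=g(152,35,.092),g(320,60,.092); print("frame top",fl,fr,np.linalg.norm(fl-fr))
rl,rr=g(80,508,.042),g(232,532,.042); print("rear",rl,rr,np.linalg.norm(rl-rr))
pl,pr=g(112,388,.080),g(215,410,.080); print("pusher rear top",pl,pr,np.linalg.norm(pl-pr))
d=((fl+fr)-(rl+rr))/2; print("axis",np.degrees(np.arctan2(d[1],d[0])), np.linalg.norm(d[:2]))
n=fl-fr; n2=rl-rr; print(np.degrees(np.arctan2(n[1],n[0]))-90,np.degrees(np.arctan2(n2[1],n2[0]))-90)
# strip ridges
print("ridge",g(165,455,.028))
o=get_obs(); from scipy.spatial.transform import Rotation as R
print(R.from_euler("xyz",o["orientation"],degrees=True).as_matrix().round(3))
w=load("wrist1");W=np.array(w["world_to_cam"]);print("cam pos",-W[:3,:3].T@W[:3,3], W[:3,:3].round(2))
```

```text
frame top [ 0.69774053 -0.10569138  0.092     ] [ 0.68230711 -0.1961951   0.092     ] 0.09181020140574417
rear [ 0.44086036 -0.05996953  0.042     ] [ 0.42632081 -0.14457819  0.042     ] 0.08584883743031485
pusher rear top [ 0.50743194 -0.08070921  0.08      ] [ 0.49467591 -0.13624221  0.08      ] 0.05697921196973974
axis -10.74655113354537 0.2610109429948839
-9.677449517446675 -9.750739054110298
ridge [ 0.46913904 -0.10758808  0.028     ]
[[-0.001 -0.954 -0.299]
 [ 0.001 -0.299  0.954]
 [-1.     0.     0.001]]
cam pos [ 0.12461653 -0.66899193  0.38417466] [[-0.3   0.95  0.  ]
 [-0.91 -0.29 -0.3 ]
 [-0.28 -0.09  0.96]]
```

Request:
{"method": "arm_command", "body": {"commands": [0,-40,43,0,0,0,-40,43,0,0,0,-40,43,0,0,0,-40,43,0,0,0,-40,43,0,0]}}

```text
clock: 0.78
tool_pos: [0.3296, -0.3742, 0.2228]
orientation: [21.8, 89.7, 128.8]
force: [2.8, 0.4, -0.2]
opening: 0.0433
```

Request:
{"method": "arm_command", "body": {"commands": [0,-40,43,0,0,0,-40,43,0,0,0,-40,43,0,0,0,0,0,9.2,0,0,0,0,9.2,0]}}

```text
clock: 1.4
tool_pos: [0.4096, -0.2058, 0.2237]
orientation: [16.7, 89.7, 105.3]
force: [-0.1, -0.4, 0.0]
opening: 0.0006
```

Run:
```python
from h import *
o=get_obs();print(o["clock"],o["tool_pos"],o["orientation"],o["joint_pos"],o["opening"])
```

```text
1.4 [ 0.40964114 -0.20579743  0.22367322] [ 16.71655762  89.72874571 105.30373154] [ -2.1766522   -0.11108315 -25.37011548  -0.28588842 -64.82272199
 -89.11436631] 0.0005703759033271469
```

Request:
{"method": "arm_command", "body": {"commands": [0,0,0,8.8,0,0,-15,53,0,0,0,-15,50,0,0,0,0,0,0,0]}}

```text
clock: 1.9
tool_pos: [0.4588, -0.1074, 0.2239]
orientation: [26.3, 89.7, 105.5]
force: [-0.4, -0.2, 0.7]
opening: 0.0002
```

Run:
```python
from h import *
o=get_obs();print(o["tool_pos"],o["orientation"],o["joint_pos"],o["force"])
w=snap("wrist","w2");print(w["fov_y"],w["cx"],w["cy"])
cv2.imwrite("pics/w2x.png",cv2.resize(w["frame"],(800,600),interpolation=cv2.INTER_CUBIC))
print("tcp px",proj(w,o["tool_pos"]))
```

```text
[ 0.45878386 -0.10737457  0.22385483] [ 26.26952855  89.71782123 105.52536234] [  10.60080491    1.17617443  -24.03062689   -0.31066314  -64.81774652
 -111.21272377] [-0.40205049 -0.20872253  0.67502844]
66.04260623273494 280.2126623669952 210.37583535886688
tcp px (np.float64(282.22206018257185), np.float64(266.1788945539008))
```

View pics/w2x.png

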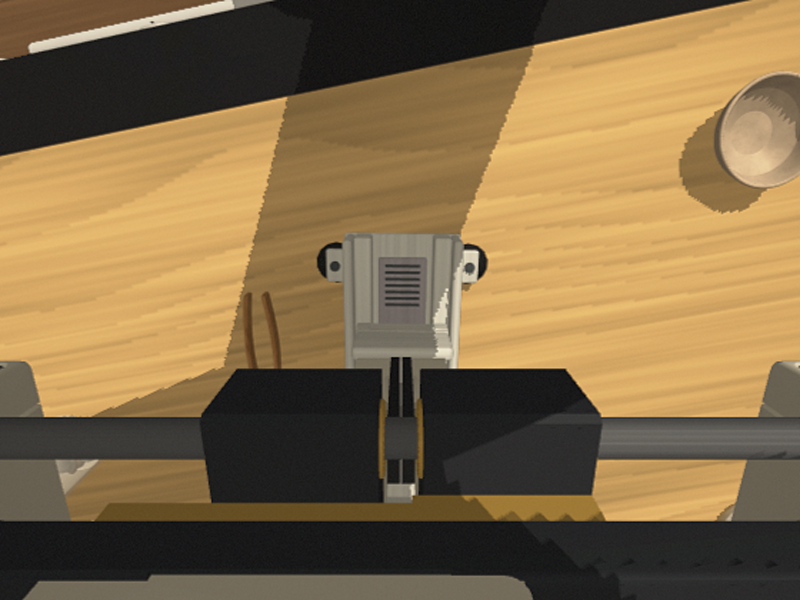

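The wrist view shows thin shut fingers (about (385–415, 360–470)), the strip's ridges centred at (402,286), the slicer's rear corners at (343,236) and (463,236), and the pusher's rear face spanning rows 325–357. I'll triangulate these against the top view.

Run:
```python
from h import *
b=load("top1");w=load("w2")
T=lambda u,v: ray(b,250+(u+.5)/4.4-.5,150+(v+.5)/4.4-.5)
Wr=lambda u,v: ray(w,u*.7,v*.7)
for n,t,q in [("rear L",(80,508),(463,236)),("rear R",(232,532),(343,234)),("ridge c",(165,457),(402,286)),("ridge near",(170,425),(402,306)),("ridge far",(160,490),(402,265)),("push L",(112,388),(452,357)),("push R",(215,410),(355,357))]:
    r=[T(*t),Wr(*q)];p=tri(*r);print(n,p.round(4),"from wrist z28/80",(lambda c,d:(c+d*((.08 if 'push' in n else .042 if 'rear' in n else .028)-c[2])/d[2]).round(4))(*Wr(*q)))
```

```text
rear L [ 0.4411 -0.0592  0.0489] from wrist z28/80 [ 0.4421 -0.0572  0.042 ]
rear R [ 0.4254 -0.145   0.0333] from wrist z28/80 [ 0.4241 -0.1441  0.042 ]
ridge c [ 0.4688 -0.1082  0.0514] from wrist z28/80 [ 0.4751 -0.1093  0.028 ]
ridge near [ 0.4863 -0.1113  0.0448] from wrist z28/80 [ 0.4915 -0.1124  0.028 ]
ridge far [ 0.4511 -0.1052  0.0602] from wrist z28/80 [ 0.4583 -0.1061  0.028 ]
push L [ 0.5074 -0.0824  0.1057] from wrist z28/80 [ 0.5193 -0.0818  0.08  ]
push R [ 0.4935 -0.1398  0.114 ] from wrist z28/80 [ 0.5063 -0.1496  0.08  ]
```

Request:
{"method": "arm_command", "body": {"commands": [50,-6,0,-0.8,0,50,0,0,0,0,40,0,0,0,0,20,0,0,0,0,0,0,0,0,0]}}

```text
clock: 2.58
tool_pos: [0.4623, -0.1124, 0.0605]
orientation: [10.1, 89.7, 90.0]
force: [0.2, 0.1, 0.9]
opening: 0.0005
```

Run:
```python
from h import *
o=get_obs();print(o["tool_pos"],o["orientation"],o["force"])
w=snap("wrist","w3");a=snap("scene","s3")
u,v=map(int,proj(a,o["tool_pos"]));print(u,v)
c=a["frame"][v-60:v+40,u-50:u+50]
x=np.zeros((420,980,3),np.uint8);x[:,:560]=w["frame"];x[:,560:]=cv2.resize(c,(420,420),interpolation=cv2.INTER_CUBIC)
cv2.imwrite("pics/c3.png",cv2.resize(x,(800,343)))
```

```text
[ 0.46231591 -0.11240511  0.0604934 ] [10.06177318 89.74712271 89.95747964] [0.1968063  0.07652568 0.85715576]
295 231
```

View pics/c3.png

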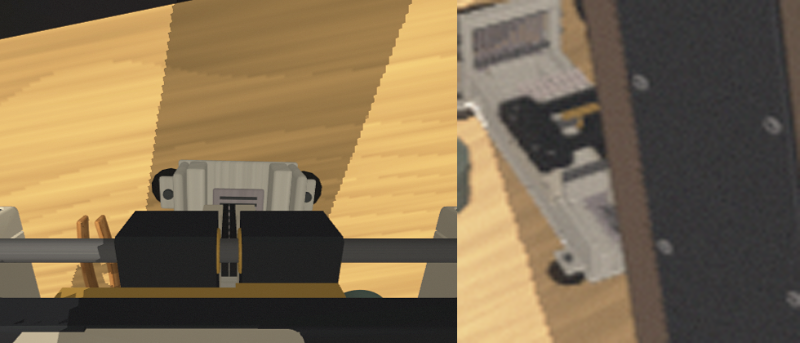

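The wrist view shows the finger tip at column 229 and the strip centred at about 238, so the fingers sit about 5 mm to the right. I'll shift left, then descend slowly.

Request:
{"method": "arm_command", "body": {"commands": [0,0,5,0,0,4,0,0,0,0,0,0,0,0,0]}}

```text
clock: 3.05
tool_pos: [0.4666, -0.1068, 0.0608]
orientation: [-48.2, 89.4, 31.7]
force: [-0.3, -0.5, 0.6]
opening: 0.0004
```

Request:
{"method": "arm_command", "body": {"commands": [4,0,0,0,0,0,0,0,0,0]}}

```text
clock: 3.3
tool_pos: [0.4669, -0.1067, 0.0569]
orientation: [-49.7, 89.4, 30.3]
force: [-0.2, -0.2, 0.4]
opening: 0.0002
```

Request:
{"method": "arm_command", "body": {"commands": [4,0,0,0,0,0,0,0,0,0]}}

```text
clock: 3.55
tool_pos: [0.4669, -0.1066, 0.0525]
orientation: [-49.1, 89.4, 30.8]
force: [-0.8, -0.3, -0.4]
opening: 0.0005
```

Request:
{"method": "arm_command", "body": {"commands": [3,0,0,0,0,0,0,0,0,0]}}

```text
clock: 3.8
tool_pos: [0.4668, -0.1067, 0.0492]
orientation: [-48.6, 89.4, 31.3]
force: [0.6, 0.6, 0.2]
opening: 0.0005
```

Request:
{"method": "arm_command", "body": {"commands": [3,0,0,0,0,0,0,0,0,0]}}

```text
clock: 4.05
tool_pos: [0.4671, -0.1066, 0.0462]
orientation: [-49.9, 89.4, 30.0]
force: [-0.2, -0.2, 2.0]
opening: 0.0004
```

Request:
{"method": "arm_command", "body": {"commands": [3,0,0,0,0,0,0,0,0,0]}}

```text
clock: 4.3
tool_pos: [0.4672, -0.1067, 0.0431]
orientation: [-50.7, 89.4, 29.2]
force: [-0.9, -0.7, 2.1]
opening: 0.0005
```

Request:
{"method": "arm_command", "body": {"commands": [2,0,0,0,0,0,0,0,0,0]}}

```text
clock: 4.55
tool_pos: [0.4673, -0.1067, 0.0411]
orientation: [-51.0, 89.4, 28.9]
force: [-0.0, -0.1, 2.3]
opening: 0.0008
```

Run:
```python
from h import *
F=[]
import time
w=snap("wrist","w4")
for i in range(5):
    o=get_obs();F.append(o["force"]);snapshot("wrist")
print(o["tool_pos"],np.mean(F,0),o["clock"])
c=w["frame"][170:320,170:420]
cv2.imwrite("pics/c4.png",cv2.resize(c,(800,480),interpolation=cv2.INTER_CUBIC))
```

```text
[ 0.46723015 -0.10665306  0.04118501] [-0.71169902 -0.1959899   2.2660623 ] 4.8
```

View pics/c4.png

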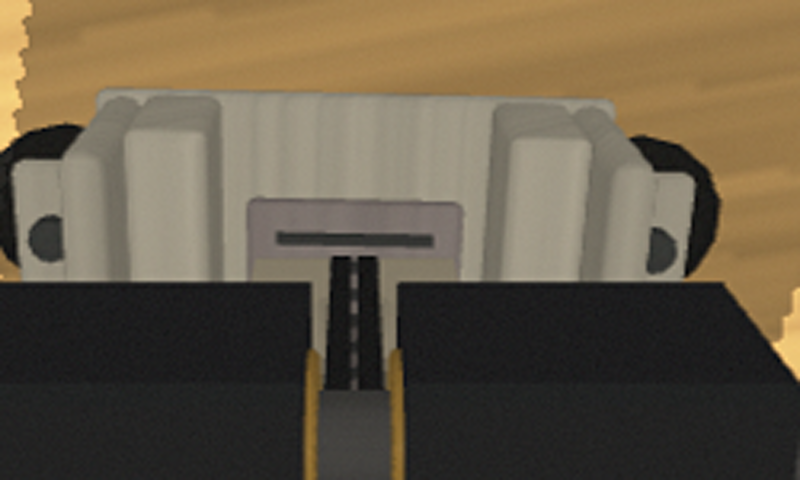

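The strip is at about z 0.0485: I feel about 2 N there, and the fingers are centred on it. I'll press to about 0.037 and hold.

Request:
{"method": "arm_command", "body": {"commands": [2,0,0,0,0,2,0,0,0,0,0,0,0,0,0,0,0,0,0,0]}}

```text
clock: 5.35
tool_pos: [0.4673, -0.1067, 0.0369]
orientation: [-51.3, 89.4, 28.7]
force: [-0.2, 0.6, 2.4]
opening: 0.0004
```

Request:
{"method": "arm_command", "body": {"commands": [0,-5,0,0,0,0,-5,0,0,0,0,-5,0,0,0]}}

```text
clock: 5.72
tool_pos: [0.4822, -0.1094, 0.037]
orientation: [-47.9, 89.4, 32.0]
force: [-1.7, 1.3, 2.7]
opening: 0.0004
```

Request:
{"method": "arm_command", "body": {"commands": [0,-5,0,0,0,0,-5,0,0,0]}}

```text
clock: 5.98
tool_pos: [0.491, -0.1116, 0.0365]
orientation: [-35.3, 89.6, 44.6]
force: [-5.0, 1.2, 4.3]
opening: 0.0006
```

Request:
{"method": "arm_command", "body": {"commands": [0,-5,0,0,0,0,-5,0,0,0]}}

```text
clock: 6.22
tool_pos: [0.5007, -0.1135, 0.0364]
orientation: [-27.0, 89.6, 52.9]
force: [-4.8, 0.8, 4.1]
opening: 0.0006
```

Request:
{"method": "arm_command", "body": {"commands": [0,-5,0,0,0,0,-5,0,0,0]}}

```text
clock: 6.48
tool_pos: [0.5112, -0.1154, 0.0364]
orientation: [-25.2, 89.6, 54.7]
force: [-4.2, 0.5, 4.2]
opening: 0.0007
```

Request:
{"method": "arm_command", "body": {"commands": [0,-5,0,0,0,0,-5,0,0,0,0,-5,0,0,0]}}

```text
clock: 6.85
tool_pos: [0.527, -0.1183, 0.0364]
orientation: [-24.9, 89.6, 55.0]
force: [-5.1, 0.3, 4.7]
opening: -0.0001
```

Request:
{"method": "arm_command", "body": {"commands": [0,-5,0,0,0,0,-5,0,0,0,0,-5,0,0,0]}}

```text
clock: 7.22
tool_pos: [0.5424, -0.1213, 0.0364]
orientation: [-19.9, 89.7, 60.0]
force: [-5.3, 1.0, 4.5]
opening: 0.0006
```

Request:
{"method": "arm_command", "body": {"commands": [0,-5,0,0,0,0,-5,0,0,0]}}

```text
clock: 7.48
tool_pos: [0.5526, -0.1234, 0.0363]
orientation: [-16.0, 89.7, 63.8]
force: [-5.2, 1.5, 5.6]
opening: 0.0002
```

Request:
{"method": "arm_command", "body": {"commands": [0,-5,0,0,0,0,-5,0,0,0]}}

```text
clock: 7.72
tool_pos: [0.563, -0.1255, 0.0364]
orientation: [-13.4, 89.7, 66.4]
force: [-5.4, 0.8, 4.2]
opening: 0.0
```

Request:
{"method": "arm_command", "body": {"commands": [0,-3,0,0,0,0,-3,0,0,0]}}

```text
clock: 7.98
tool_pos: [0.5693, -0.1268, 0.0363]
orientation: [-9.9, 89.7, 70.0]
force: [-4.9, 1.6, 5.2]
opening: 0.0008
```

Request:
{"method": "arm_command", "body": {"commands": [0,-3,0,0,0]}}

```text
clock: 8.1
tool_pos: [0.5724, -0.1274, 0.0363]
orientation: [-8.8, 89.7, 71.0]
force: [-4.3, 0.7, 5.0]
opening: 0.0002
```

Request:
{"method": "arm_command", "body": {"commands": [0,-3,0,0,0]}}

```text
clock: 8.22
tool_pos: [0.5738, -0.1278, 0.0361]
orientation: [26.6, 89.7, 106.4]
force: [-16.2, 6.9, 12.5]
opening: 0.0003
```

The push met the stop: 16 N at x 0.574, against 0.575 expected. I'll back off first, then lift.

Request:
{"method": "arm_command", "body": {"commands": [0,2,0,0,0,0,4,0,0,0,0,0,0,0,0]}}

```text
clock: 8.6
tool_pos: [0.5716, -0.1266, 0.0372]
orientation: [-39.4, 89.6, 40.5]
force: [-1.7, 0.2, 2.6]
opening: 0.0002
```

Request:
{"method": "arm_command", "body": {"commands": [-10,0,0,0,0,-20,0,0,0,0,-50,0,0,0,0,-50,20,0,0,0,0,20,0,0,0]}}

```text
clock: 9.22
tool_pos: [0.5315, -0.1198, 0.1717]
orientation: [-29.8, 89.7, 50.1]
force: [-0.4, 0.9, -0.9]
opening: 0.0001
```

Request:
{"method": "arm_command", "body": {"commands": [0,50,0,0,0,0,50,0,0,0,0,0,0,0,0]}}

```text
clock: 9.6
tool_pos: [0.4292, -0.1016, 0.1729]
orientation: [-35.9, 89.5, 44.0]
force: [0.0, 0.5, -0.3]
opening: 0.0003
```

Run:
```python
from h import *
o=get_obs();print(o["tool_pos"],o["orientation"],o["force"],o["clock"])
w=snap("wrist","w5");b=snap("top","t5");a=snap("scene","s5")
i1=cv2.resize(b["frame"][150:280,240:340],(440,572),interpolation=cv2.INTER_CUBIC)
i2=cv2.resize(a["frame"][150:260,230:320],(350,428),interpolation=cv2.INTER_CUBIC)
x=np.zeros((572,795,3),np.uint8);x[:,:440]=i1;x[:428,445:]=i2
cv2.imwrite("pics/c5.png",x);cv2.imwrite("pics/w5x.png",cv2.resize(w["frame"],(800,600)))
```

```text
[ 0.42919672 -0.10164018  0.17293021] [-35.85738955  89.50250882  43.98071785] [ 0.01163352  0.51526784 -0.34342206] 9.6
```

View pics/c5.png

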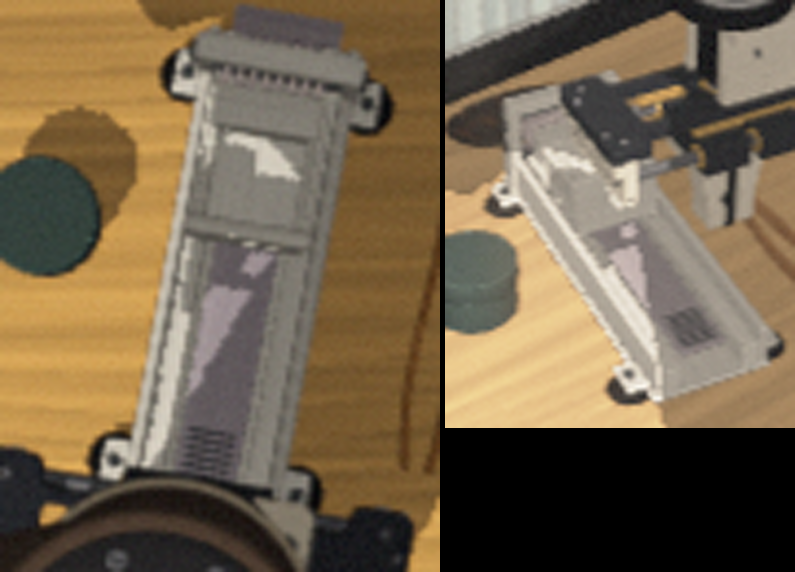

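View pics/w5x.png

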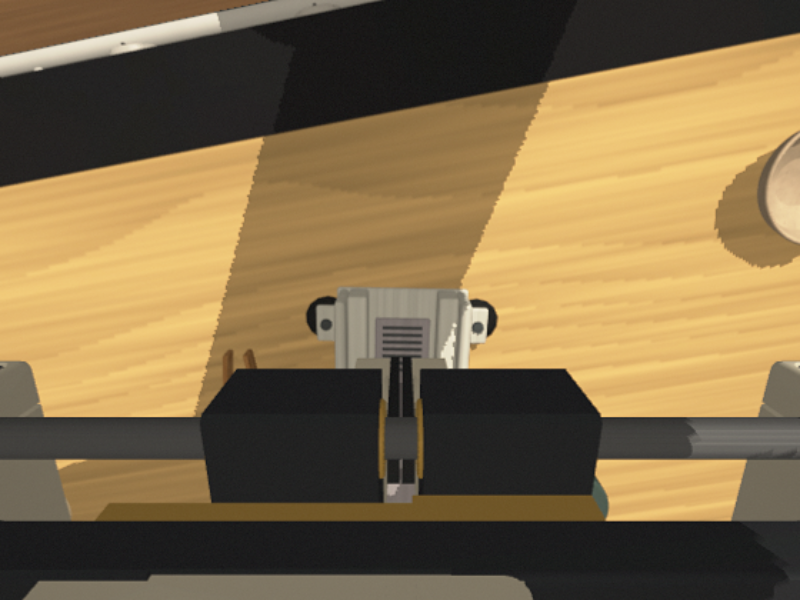

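Run:
```python
from h import *
b=load("t5");w=load("w5");b0=load("top1")
P=lambda u,v:(240+(u+.5)/4.4-.5,150+(v+.5)/4.4-.5)
m=lambda p,z:onz(b,*P(*p),z)
l,r=m((188,235),.1005),m((308,248),.1005);pc=(l+r)/2;print("pusher",l,r)
fn=(m((195,62),.1125)+m((362,88),.1125))/2;print("frame near",fn,"dist",np.linalg.norm((fn-pc)[:2]))
p0=np.array([.5005,-.111]);
g=lambda u,v,z: onz(b0,250+(u+.5)/4.4-.5,150+(v+.5)/4.4-.5,z)
q=(g(112,388,.1005)+g(215,410,.1005))/2;print("travel",np.linalg.norm((pc-q)[:2]),q)
for t,k in [((207,453),(403,340)),((210,432),(403,356)),((203,472),(403,325))]:
    print("ridge",tri(ray(b,*P(*t)),ray(w,k[0]*.7,k[1]*.7)))
# wrist-only comparison: project ridge positions seen in w2 at candidate strip heights
w2=load("w2")
for z in (.0485,.0375):
    print(z,[onz(w2,402*.7,v*.7,z).round(4) for v in(265,306)],[onz(w,403*.7,v*.7,z).round(4) for v in(325,356)])
c=cv2.resize(w["frame"][190:270,220:340],(600,400),interpolation=cv2.INTER_CUBIC)
c0=cv2.resize(w2["frame"][150:230,220:340],(600,400),interpolation=cv2.INTER_CUBIC)
cv2.imwrite("pics/c6.png",cv2.resize(np.hstack([c0,c]),(800,267)))
```

```text
pusher [ 0.58860058 -0.09998013  0.1005    ] [ 0.58052405 -0.16380933  0.1005    ]
frame near [ 0.6718177  -0.14956598  0.1125    ] dist 0.08902682254845515
travel 0.08649030609718904 [ 0.50116473 -0.10897279  0.1005    ]
ridge [ 0.47037767 -0.1068408   0.03241201]
ridge [ 0.48214115 -0.10883066  0.03291013]
ridge [ 0.45967554 -0.1046641   0.03181261]
0.0485 [array([ 0.4538, -0.1054,  0.0485]), array([ 0.4851, -0.1113,  0.0485])] [array([ 0.4534, -0.1043,  0.0485]), array([ 0.4751, -0.1082,  0.0485])]
0.0375 [array([ 0.4562, -0.1058,  0.0375]), array([ 0.4885, -0.1119,  0.0375])] [array([ 0.4575, -0.1049,  0.0375]), array([ 0.48  , -0.1089,  0.0375])]
```

View pics/c6.png

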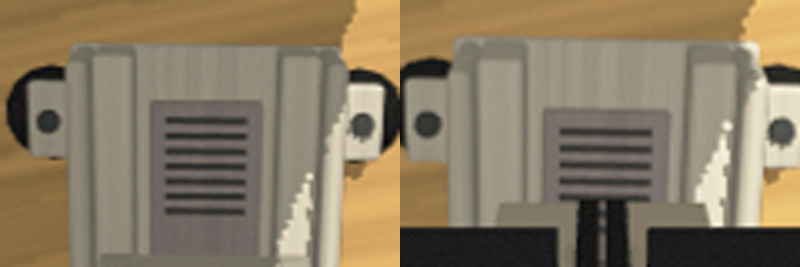

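Run:
```python
from h import *
w2=load("w2");w=load("w5")
k=1/3.3333
A=lambda y,z:onz(w2,281.5,150+y*k-.5,z)[0]
B=lambda y,z:onz(w,282,190+y*k-.5,z)[0]
for zr in (.0295,.0625):
  print("base edge",zr,A(45,zr),B(40,zr))
for z in(.0485,.0375): print(z,"strip edge",A(101,.0485),B(109,z),"ridge1",A(120,.0485),B(132,z),"ridge2",A(136,.0485),B(148.5,z),"ridge3",A(151,.0485),B(164.5,z))
```

```text
base edge 0.0295 0.43331496375364825 0.4339339910854402
base edge 0.0625 0.42828117665483184 0.424589805414777
0.0485 strip edge 0.4477818157650605 0.4482028168890835 ridge1 0.4537966475017602 0.4549320679926575 ridge2 0.45891137852133446 0.45981670621509607 ridge3 0.4637482113102924 0.46459966959589116
0.0375 strip edge 0.4477818157650605 0.45208273143337485 ridge1 0.4537966475017602 0.45907404055771306 ridge2 0.45891137852133446 0.4641489018235511 ridge3 0.4637482113102924 0.4691181287123751
```

The strip's end and ridges match the "up" height to within 1.2 mm (4.3–5.4 mm off for "down"). The pusher travelled 86.5 mm and sits 89 mm behind the frame, where 90 mm is expected. I'm handing in.

```bash
python3 -c "
from plant import *
print(close_job())"
```

```text
the job is handed in; nothing more can be done
None
```

I closed the slicer and handed the job in; no verdict was reported. With shut fingers I pressed the strip down about 11–12 mm behind the pusher. Holding it down, I slid the pusher home at 4–5 N until it met the end stop (16 N). Then I backed off, lifted and moved clear.

**Last checks:**
- **Pusher home:** it travelled about 86.5 mm and its rear face is about 89 mm behind the blade frame, against 90 mm expected. That puts it at x of about -14 mm.
- **Strip up again:** the strip's end and ridges match the raised height to about 1 mm (4–5 mm off if it were still down).
- **Robot clear:** the force on the tool was near zero.
- **Bystanders:** the tin, tongs, dish and bowl looked undisturbed where visible. I did not measure them, and the two jars were not in my last pictures.

**A check that disagreed:** locating the ridges from the top and wrist cameras together gave a height of about 32 mm, against about 51 mm before the push. That would put the strip lower than its lowest position, so I took it as pixel-reading error and relied on the wrist-camera comparison instead.

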